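Open the spice row and slide the red jar in beside the salt

TASK

Put the red spice jar away in the spice rack: it belongs in the row immediately to the right of the white salt shaker in that row (as seen from the robot), between the shaker and the jar that now stands there. The row is too tight, so slide the shaker and jars apart along the rack without lifting them out, then set the red jar down (do not drop it) so that all five stand upright on the rack's floor, and leave the honey jar, tin and glass around it and the mug behind the rack where they are.

Things in the scene. Friction and masses are not known exactly. Their poses are not given: they have to be found in the camera images.
- rack: fixed wooden spice rack, 70 mm deep (x) x 252 long (y); origin at centre of underside, z up; -x faces the robot within 20 deg, +y is its left end. Floor top at z 14 mm; inside y -116 to 116 between end panels 56 mm high, and 52 mm deep between steel rails with tops at 40 mm. Four items stand on it in a nearly touching row along y, square to the rack, free length at the ends.
- salt: white salt shaker with a grey top, standing in the row, at any place but the rightmost; 44 mm across and 90 mm tall, 44 mm across low down, narrowing to 37 mm at 50 mm up and 35 at 60, its top 34 mm across up to 90 mm; it pivots in the fingers and tips if dragged while pressed down or pinched high; origin at the centre of its underside, z up; as found its axes lie along the rack's
- jar_a: spice jar with dark contents, in the row, about 42 x 42 mm and 96 mm tall (square glass body with rounded corners, round screw cap 41 mm across from 76 to 96 mm up); origin at the centre of its underside, z up, x and y square to its sides
- jar_b: spice jar with green contents and a blue label, in the row, about 42 x 42 mm and 96 mm tall (square glass body with rounded corners, round screw cap 41 mm across from 76 to 96 mm up); origin at the centre of its underside, z up, x and y square to its sides
- jar_c: second spice jar with dark contents, like jar_a, at the right end of the row, about 42 x 42 mm and 96 mm tall (square glass body with rounded corners, round screw cap 41 mm across from 76 to 96 mm up); origin at the centre of its underside, z up, x and y square to its sides
- red_jar: spice jar with red contents and green label, to put away, on the worktop; 42x42x96 mm, square body, round 41 mm cap from 76 to 96 mm up; origin at centre of underside, z up, x and y square to its sides. Turned any way. Honey jar and tin stand 8 to 20 mm from its +y and -y sides (either way round); its -x and +x sides are free for fingers; the glass is near its +x +y corner
- honey: honey jar with a yellow lid, 65 mm across, 95 mm tall, origin at the centre of its underside; leave alone
- tin: blue food tin, 58 mm across, 72 mm tall, origin at the centre of its underside; leave alone
- glass: small clear tumbler, 50 mm across, 58 mm tall, origin at the centre of its underside; leave alone
- mug: striped mug, 86 x 120 mm with its handle, 90 mm tall, origin at its underside, standing 125 to 145 mm behind the rack's middle line; leave alone
Not all that is in view belongs to the job. What is shaped like the jar_b but pink or turquoise is not meant.

How it is judged:
By the outcome, as a careful person would: the job done as asked, in the order asked, and still so for the second after the job is handed in, with the robot touching nothing.
It also fails if it takes over 72 s, if anything falls off the work surface, if the arm or the gripper's body presses on something with over 40 N, if the wrist force passes 120 N, or if a joint passes its speed limit or range.

ROBOT

A 6-joint arm with a two-finger parallel gripper is mounted at the origin on a cart in front of the work surface, level with it; the furniture and walls round the work are solid. World frame = base frame: x ahead of the robot, y to its left, z up, the work surface at z = 0. Lengths are in m, angles in degrees, forces in N, time in s.
With the tool pointing down it reaches from about 0.35 to 0.875 m from the base axis. Payload 4.2 kg.
Tool frame: the origin (TCP) lies midway between the tips of the shut fingers; the grasp point (between the pads) lies 19 mm behind it; z points along the fingers, y is the line along which they close (so a half turn about z gives the same grasp; the last joint's range is limited). The gripper opens to 87 mm and grips with 3 to 60 N. Pads are 19 mm wide; open, the fingers measure 117 mm over their backs; the gripper's body (75 mm by 190 mm) begins 51 mm behind the grasp point.
Start: joints at [89.588, 22.042, 0.453, 0, -68.411, -14.817], TCP at [0.164, 0.603, 0.223] pointing down, gripper open.
Joint ranges: [-179.83, 179.83], [-69.29, 118.12], [-61.27, 80.66], [-181.25, 117.63], [-171.15, -9.14], [-177.46, 177.46]. Speed limits (degrees/s): [159.86, 159.86, 180, 180, 180, 180].

INTERFACE

Orientations are given as a 3x3 rotation matrix whose columns are the frame's x, y, z axes.
In Python, from station import sense, capture, camera_params, finish_job gives the robot as it stands.
- The arm moves only by the tool drive_tool, never from a script. Its argument "rows" is a list of rows, each an object of numbers: "tx", "ty", "tz": the shift along the tool's x, y, z in cm; "ax", "ay", "az": the turn, a rotation vector about the tool's x, y, z in rad; "claw": the finger opening in cm, from 0 to 8.7. In form: [{"tx": .., "ty": .., "tz": .., "ax": .., "ay": .., "az": .., "claw": ..}, ...]. A call has 1 to 10 rows; each row shifts and turns the commanded pose from where the row before left it, along the tool's axes as they then stand; what a row does not reach is not made up. A row lasts 1/12 s, in which the tool goes at most 41.7 mm and 7.16 degrees, less where a joint would pass 70% of its speed; a pose out of reach is approached as far as the arm can. A call with a gripper value outside its range is refused whole. The fingers move at their own pace and stop on an object; the grip force is fixed at half the most. Time passes only in rows, so rows that do not move let the fingers close. It gives the time, the measured TCP pose, the force, the opening and the grip force at its end, in the units of the state.
- sense(): the state, without advancing time (a new reading comes with each control period).
- capture(name): name is "scene" or "top"; returns (picture, depth): 400x640x3 uint8, red, green, blue; 400x640 float32, m along the optical axis (not along the pixel's ray), 0 where there is no reading.
- camera_params(name): a dict with "intrinsics" (3x3 intrinsics, pixels), "R" (3x3) and "t" (3): a world point X has camera coordinates R X + t. Camera axes: x right, y down, z forward; pixel columns grow to the right and rows downward; lengths in m; the calibration is good to about 2 mm. A picture is of the moment at which its call begins. camera_params takes no time and is no camera call.
- finish_job(): hands the job in; it is judged then, once.
The state is a dict: "time_s": time; "joints": joint angles; "joint_velocities": joint speeds; "effort": joint torques, N m; "tcp_pos": TCP position; "ee_rot": TCP orientation; "wrist_force": force on the tool from outside, world axes, zero at the start; "moment": the same for the moment, N m; "gripper_width": opening from 0.0 (shut) to 1.0 (fully open); "gripper_force": force on a finger pad.
Only numpy, scipy, OpenCV 4.12 (cv2) and the standard library are available. Lean on these libraries where they do the work, as an engineer would, in place of code of your own. Each camera call takes 0.05 s, during which the arm holds its last target. There are 200 camera calls.

## Working session

There is one attempt and no reset: what is moved stays moved. The work goes in short steps, Python scripts to look and compute and a tool call to move; the robot and the scene stay as the last step left them, time stands still between calls to the robot, and variables do not carry over. Pictures are saved under pics/ and viewed, at most 10 in all, crops included, and the job is handed in when it is done.

Besides the shell and the picture viewer there is one more tool, called after "Call:" in YAML: its name, and indented under it one key for each argument. drive_tool: Moves the arm, as the interface text tells. Its arguments: {"type":"object","properties":{"rows":{"type":"array"}},"required":["rows"]}

```bash
ls; mkdir -p pics; python3 - <<'E'
from station import *
import cv2,numpy as np
s=sense();print({k:np.round(v,3).tolist() for k,v in s.items()})
for n in("scene","top"):
    p,d=capture(n);cv2.imwrite(f"pics/{n}0.png",p[:,:,::-1]);np.save(f"{n}0.npy",d);c=camera_params(n);print(n,{k:np.round(v,3).tolist() for k,v in c.items()})
E
```

```text
pics
{'time_s': 0.0, 'joints': [89.588, 22.09, 0.378, -0.029, -68.412, -14.816], 'joint_velocities': [0.013, -0.126, -0.001, 0.013, -0.006, -0.084], 'effort': [-0.001, -39.067, 18.741, 4.22, 0.011, -0.0], 'tcp_pos': [0.164, 0.602, 0.221], 'ee_rot': [[0.965, -0.263, -0.0], [-0.263, -0.965, -0.002], [0.0, 0.002, -1.0]], 'wrist_force': [-0.568, -0.264, -0.227], 'moment': [0.002, 0.043, -0.019], 'gripper_force': 0.0, 'gripper_width': 0.999}
scene {'intrinsics': [[415.867, 0.0, 319.217], [0.0, 415.867, 203.562], [0.0, 0.0, 1.0]], 'R': [[-0.863, -0.505, 0.004], [-0.395, 0.671, -0.628], [0.314, -0.544, -0.778]], 't': [0.486, 0.238, 0.74]}
top {'intrinsics': [[487.083, 0.0, 320.41], [0.0, 487.083, 203.431], [0.0, 0.0, 1.0]], 'R': [[-0.019, -1.0, 0.016], [-0.997, 0.018, -0.077], [0.077, -0.017, -0.997]], 't': [-0.002, 0.565, 1.138]}
```

View pics/top0.png

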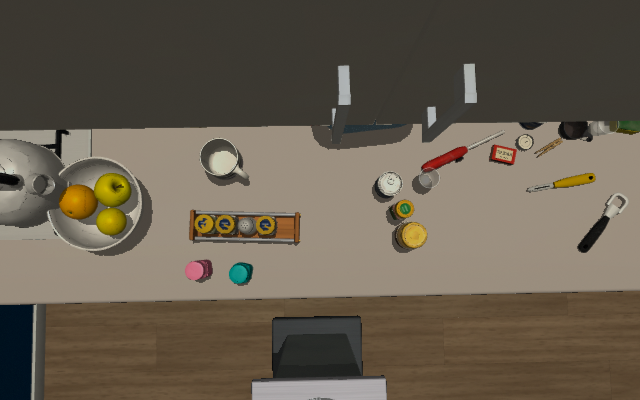

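View pics/scene0.png

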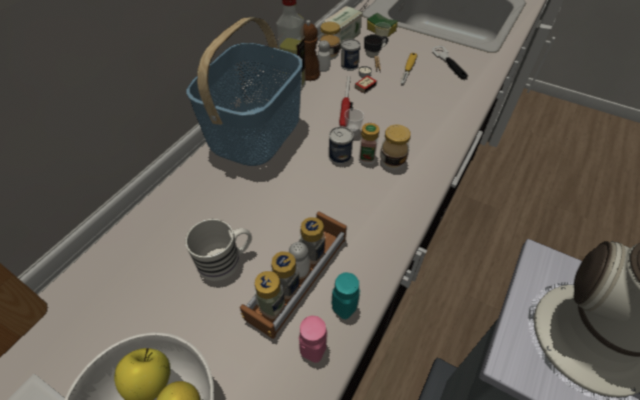

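The top view shows the row in the rack, left to right: jars at (204,224) and (226,224), the salt shaker at (247,226) and jar_c at (265,226). Most of the free space is at the right end, between about columns 276 and 294. The red jar, with its green-marked lid, is at (404,209). The tin is at (389,184), the honey at (411,236) and the glass at (429,178). The scene view agrees.

```bash
cat > h.py <<'E'
from station import *
import cv2,numpy as np
def cloud(n):
    p,d=capture(n);c=camera_params(n);K=c["intrinsics"];R=np.array(c["R"]);t=np.array(c["t"]);K=np.array(K)
    v,u=np.mgrid[:400,:640];P=np.stack([(u-K[0,2])/K[0,0]*d,(v-K[1,2])/K[1,1]*d,d],-1)
    X=(P-t)@R
    X[d==0]=np.nan
    return p,X
def tops(X,zlo,zhi,y0,y1,x0=.35,x1=.75,amin=12):
    m=(X[...,2]>zlo)&(X[...,2]<zhi)&(X[...,1]>y0)&(X[...,1]<y1)&(X[...,0]>x0)&(X[...,0]<x1)
    n,l,s,c=cv2.connectedComponentsWithStats(m.astype(np.uint8),connectivity=4)
    for i in range(1,n):
        if s[i,4]>=amin:
            q=X[l==i];(cx,cy),r=cv2.minEnclosingCircle(q[:,:2].astype(np.float32))
            print(np.round(c[i],1),s[i,4],"mean",q.mean(0).round(4),"z",np.percentile(q[:,2],[5,50,95]).round(4),"circ",round(cx,4),round(cy,4),"r",round(r,4))
E
python3 - <<'E'
from h import *
for n in("top","scene"):
    p,X=cloud(n);print(n)
    print("row");tops(X,.095,.125,.0,.32)
    print("rack ends");tops(X,.048,.063,.0,.32)
    print("rails");tops(X,.034,.046,.0,.32)
    print("redgroup");tops(X,.088,.105,-.3,-.1);print('tin');tops(X,.066,.08,-.3,-.1);print('glass');tops(X,.05,.064,-.35,-.1)
    print("table",np.nanmedian(X[250:290,320:380,2]) if n=="top" else np.nanmedian(X[180:220,200:240,2]))
E
python3 - <<'E'
import cv2
a=cv2.imread('pics/top0.png');b=cv2.imread('pics/scene0.png')
a1=cv2.resize(a[190:260,175:315],(800,400),interpolation=2)
cv2.imwrite('pics/a1.png',a1)
E
```

```text
top
row
[204.1 223.3] 302 mean [0.5194 0.2439 0.109 ] z [0.1046 0.1096 0.1127] circ 0.5203 0.2454 r 0.0212
[225.1 223.9] 297 mean [0.5172 0.1982 0.1092] z [0.1033 0.1095 0.1131] circ 0.5172 0.199 r 0.0209
[265.3 224.9] 290 mean [0.5134 0.1105 0.1094] z [0.1051 0.1099 0.1129] circ 0.514 0.1111 r 0.021
[244.  224.7] 140 mean [0.5151 0.1583 0.0997] z [0.0957 0.0994 0.104 ] circ 0.5154 0.1582 r 0.0153
[193.2 269.8] 132 mean [0.4183 0.2705 0.0969] z [0.0951 0.0967 0.0997] circ 0.4178 0.2697 r 0.0199
[237.5 273.3] 161 mean [0.4087 0.1737 0.0968] z [0.0951 0.0967 0.0989] circ 0.4078 0.1734 r 0.0206
rack ends
[209.9 151. ] 71 mean [0.6892 0.2422 0.0552] z [0.0483 0.0552 0.0619] circ 0.6778 0.2274 r 0.0377
[191.6 224.5] 140 mean [0.5194 0.2848 0.0542] z [0.0495 0.0544 0.0574] circ 0.5196 0.2855 r 0.0338
[296.7 226.3] 127 mean [0.5108 0.0437 0.0547] z [0.0508 0.055  0.0583] circ 0.5092 0.0429 r 0.0347
[252.2 225.9] 46 mean [0.5135 0.1457 0.0558] z [0.0486 0.0556 0.0626] circ 0.5148 0.1547 r 0.0205
[206.9 268.2] 26 mean [0.419  0.2496 0.055 ] z [0.0497 0.0547 0.0615] circ 0.4195 0.2521 r 0.0161
[... 4609 characters left out ...]
z [0.0665 0.0712 0.0792] circ 0.5421 -0.1947 r 0.0212
[395.4 146.1] 149 mean [ 0.4795 -0.1998  0.0723] z [0.0664 0.0721 0.0786] circ 0.4854 -0.2152 r 0.0297
glass
[288.2 123.9] 98 mean [ 0.7409 -0.1555  0.0571] z [0.0509 0.057  0.063 ] circ 0.7408 -0.1576 r 0.0579
[353.9 115.5] 135 mean [ 0.6186 -0.2664  0.0555] z [0.0504 0.0557 0.0602] circ 0.6174 -0.2656 r 0.026
[340.1 145.4] 94 mean [ 0.5958 -0.1526  0.057 ] z [0.0512 0.0566 0.0627] circ 0.602 -0.1661 r 0.0273
[368.2 146.3] 76 mean [ 0.5382 -0.183   0.0571] z [0.0514 0.0566 0.0634] circ 0.5418 -0.1918 r 0.0201
[394.6 151.7] 160 mean [ 0.4783 -0.1977  0.0572] z [0.0503 0.0571 0.0631] circ 0.4846 -0.2166 r 0.0326
table 0.0002982045724431305
```

View pics/a1.png

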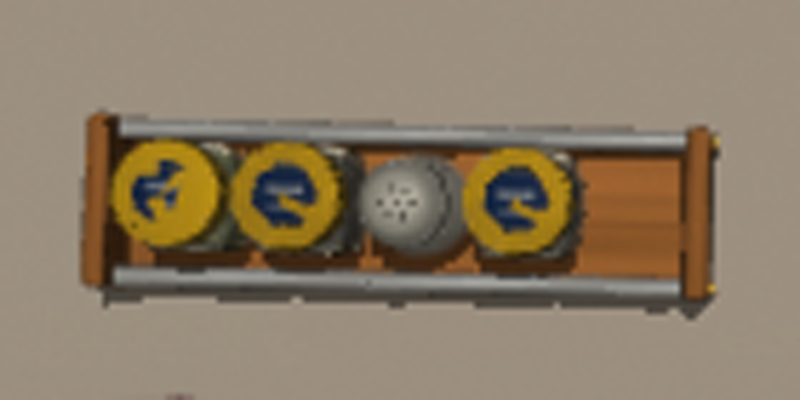

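The clouds pass the height and size checks. The rack centre is at about (.5145, .1647) with yaw -2.3°. Positions along the rack are +80, +34, about -10 (salt) and -54 (jar_c), which leaves 15 mm free at the left end and 41 mm at the right. First I turn the tool so that the fingers close along the rack's depth.

Call:
drive_tool:
  rows:
    - {"az": 0.122}
    - {"az": 0.122}
    - {"az": 0.122}
    - {"az": 0.122}
    - {"az": 0.122}
    - {"az": 0.122}
    - {"az": 0.122}
    - {"az": 0.122}
    - {"az": 0.122}
    - {"az": 0.122}

```text
invalid input at $.rows[0]: expected keys tx, ty, tz, ax, ay, az, claw
```

```bash
cat >> h.py <<'E'
C=np.array([.5145,.1647]);YA=np.array([.0408,.9992]);XA=np.array([.9992,-.0408])
def rk(u,v,z): return np.r_[C+u*XA+v*YA,z]
def go(T,yaw):
    s=sense();R=np.array(s["ee_rot"]);p=np.array(s["tcp_pos"]);a=np.radians(yaw)
    G=np.array([[np.cos(a),np.sin(a),0],[np.sin(a),-np.cos(a),0],[0,0,-1]])
    w=cv2.Rodrigues(R.T@G)[0].ravel();d=T-p
    r=p[:2]-C
    print("t",round(s["time_s"],2),"tcp",p.round(4),"yaw",np.degrees(np.arctan2(R[1,0],R[0,0])).round(2),"uv mm",(1e3*np.r_[r@XA,r@YA]).round(1),"q",np.round(s["joints"],1),"F",np.round(s["wrist_force"],1),"w",round(s["gripper_width"]*8.7,2))
    print("turn rad",w.round(4),"| then cm in turned frame",(100*G.T@d).round(2),"| cm in current frame",(100*R.T@d).round(2))
E
python3 -c "
from h import *
go(rk(0,-.054,.2),-92.3)"
```

```text
t 0.2 tcp [0.1641 0.6027 0.2219] yaw -15.23 uv mm [-368.   423.4] q [ 89.6  22.1   0.4  -0.  -68.4 -14.8] F [-0.9 -0.4 -0.1] w 8.71
turn rad [ 1.000e-03 -9.000e-04  1.345e+00] | then cm in turned frame [ 47.76 -36.77   2.19] | cm in current frame [46.53 38.32  2.24]
```

Call:
drive_tool:
  rows:
    - {"tx": 0, "ty": 0, "tz": 0, "ax": 0, "ay": 0, "az": 0.122, "claw": 8}
    - {"tx": 0, "ty": 0, "tz": 0, "ax": 0, "ay": 0, "az": 0.122, "claw": 8}
    - {"tx": 0, "ty": 0, "tz": 0, "ax": 0, "ay": 0, "az": 0.122, "claw": 8}
    - {"tx": 0, "ty": 0, "tz": 0, "ax": 0, "ay": 0, "az": 0.122, "claw": 8}
    - {"tx": 0, "ty": 0, "tz": 0, "ax": 0, "ay": 0, "az": 0.122, "claw": 8}
    - {"tx": 0, "ty": 0, "tz": 0, "ax": 0, "ay": 0, "az": 0.122, "claw": 8}
    - {"tx": 0, "ty": 0, "tz": 0, "ax": 0, "ay": 0, "az": 0.122, "claw": 8}
    - {"tx": 0, "ty": 0, "tz": 0, "ax": 0, "ay": 0, "az": 0.122, "claw": 8}
    - {"tx": 0, "ty": 0, "tz": 0, "ax": 0, "ay": 0, "az": 0.122, "claw": 8}
    - {"tx": 0, "ty": 0, "tz": 0, "ax": 0, "ay": 0, "az": 0.122, "claw": 8}

```text
time_s: 1.03
tcp_pos: [0.1641, 0.6029, 0.2222]
ee_rot: [[0.079, -0.997, -0.0], [-0.997, -0.079, -0.001], [0.001, 0.0, -1.0]]
wrist_force: [-0.8, 0.1, 0.7]
gripper_width: 0.918
gripper_force: 0.0
```

Call:
drive_tool:
  rows:
    - {"tx": 0, "ty": 0, "tz": 0, "ax": 0, "ay": 0, "az": 0.122, "claw": 8}
    - {"tx": 2.5, "ty": -1.9, "tz": 0, "ax": 0, "ay": 0, "az": 0, "claw": 8}
    - {"tx": 2.5, "ty": -1.9, "tz": 0, "ax": 0, "ay": 0, "az": 0, "claw": 8}
    - {"tx": 2.5, "ty": -1.9, "tz": 0, "ax": 0, "ay": 0, "az": 0, "claw": 8}
    - {"tx": 2.5, "ty": -1.9, "tz": 0, "ax": 0, "ay": 0, "az": 0, "claw": 8}
    - {"tx": 2.5, "ty": -1.9, "tz": 0, "ax": 0, "ay": 0, "az": 0, "claw": 8}
    - {"tx": 2.5, "ty": -1.9, "tz": 0, "ax": 0, "ay": 0, "az": 0, "claw": 8}
    - {"tx": 2.5, "ty": -1.9, "tz": 0, "ax": 0, "ay": 0, "az": 0, "claw": 8}
    - {"tx": 2.5, "ty": -1.9, "tz": 0, "ax": 0, "ay": 0, "az": 0, "claw": 8}
    - {"tx": 2.5, "ty": -1.9, "tz": 0, "ax": 0, "ay": 0, "az": 0, "claw": 8}

```text
time_s: 1.87
tcp_pos: [0.3272, 0.3704, 0.2226]
ee_rot: [[-0.037, -0.999, -0.0], [-0.999, 0.037, 0.0], [-0.0, 0.0, -1.0]]
wrist_force: [0.6, -0.1, -0.5]
gripper_width: 0.921
gripper_force: 0.0
```

Call:
drive_tool:
  rows:
    - {"tx": 2.5, "ty": -1.9, "tz": 0, "ax": 0, "ay": 0, "az": 0, "claw": 8}
    - {"tx": 2.5, "ty": -1.9, "tz": 0, "ax": 0, "ay": 0, "az": 0, "claw": 8}
    - {"tx": 2.5, "ty": -1.9, "tz": 0, "ax": 0, "ay": 0, "az": 0, "claw": 8}
    - {"tx": 2.5, "ty": -1.9, "tz": 0, "ax": 0, "ay": 0, "az": 0, "claw": 8}
    - {"tx": 2.5, "ty": -1.9, "tz": 0, "ax": 0, "ay": 0, "az": 0, "claw": 8}
    - {"tx": 2.5, "ty": -1.9, "tz": 0, "ax": 0, "ay": 0, "az": 0, "claw": 8}
    - {"tx": 2.5, "ty": -1.9, "tz": 0, "ax": 0, "ay": 0, "az": 0, "claw": 8}
    - {"tx": 2.5, "ty": -1.9, "tz": 0, "ax": 0, "ay": 0, "az": 0, "claw": 8}
    - {"tx": 0, "ty": 0, "tz": 0, "ax": 0, "ay": 0, "az": 0, "claw": 8}
    - {"tx": 0, "ty": 0, "tz": 0, "ax": 0, "ay": 0, "az": 0, "claw": 8}

```text
time_s: 2.7
tcp_pos: [0.4716, 0.165, 0.2222]
ee_rot: [[-0.04, -0.999, -0.001], [-0.999, 0.04, -0.0], [0.0, 0.001, -1.0]]
wrist_force: [0.1, 0.4, 0.2]
gripper_width: 0.919
gripper_force: 0.0
```

```bash
python3 -c "
from h import *
go(rk(0,-.054,.115),-92.3)"
```

```text
t 2.7 tcp [0.4716 0.165  0.2222] yaw -92.31 uv mm [-42.9  -1.4] q [ 37.9   9.8 -16.7  -0.  -63.5 -40.2] F [0.1 0.4 0.2] w 7.99
turn rad [ 0.0006 -0.0003 -0.0002] | then cm in turned frame [ 5.26 -4.28 10.72] | cm in current frame [ 5.26 -4.29 10.72]
```

Call:
drive_tool:
  rows:
    - {"tx": 1.76, "ty": -1.43, "tz": 0, "ax": 0, "ay": 0, "az": 0, "claw": 8}
    - {"tx": 1.75, "ty": -1.43, "tz": 0, "ax": 0, "ay": 0, "az": 0, "claw": 8}
    - {"tx": 1.75, "ty": -1.43, "tz": 0, "ax": 0, "ay": 0, "az": 0, "claw": 8}
    - {"tx": 0, "ty": 0, "tz": 2.5, "ax": 0, "ay": 0, "az": 0, "claw": 8}
    - {"tx": 0, "ty": 0, "tz": 2.5, "ax": 0, "ay": 0, "az": 0, "claw": 8}
    - {"tx": 0, "ty": 0, "tz": 2.5, "ax": 0, "ay": 0, "az": 0, "claw": 8}
    - {"tx": 0, "ty": 0, "tz": 2.5, "ax": 0, "ay": 0, "az": 0, "claw": 8}
    - {"tx": 0, "ty": 0, "tz": 0, "ax": 0, "ay": 0, "az": 0, "claw": 8}
    - {"tx": 0, "ty": 0, "tz": 0, "ax": 0, "ay": 0, "az": 0, "claw": 8}

```text
time_s: 3.45
tcp_pos: [0.5114, 0.1127, 0.122]
ee_rot: [[-0.035, -0.999, -0.002], [-0.999, 0.035, -0.002], [0.002, 0.002, -1.0]]
wrist_force: [0.2, -0.2, 0.6]
gripper_width: 0.92
gripper_force: 0.0
```

```bash
python3 -c "
from h import *
go(rk(0,-.054,.047),-92.3)
p,X=cloud('scene');cv2.imwrite('pics/s1.png',cv2.resize(p[150:350,200:440,::-1],(720,600)))"
```

```text
t 3.45 tcp [0.5114 0.1127 0.122 ] yaw -92.03 uv mm [ -1.  -52.1] q [ 30.2  18.  -21.7   0.  -50.5 -32.2] F [ 0.2 -0.2  0.6] w 8.0
turn rad [ 0.0023 -0.0018  0.0047] | then cm in turned frame [ 0.19 -0.1   7.5 ] | cm in current frame [ 0.17 -0.12  7.5 ]
```

View pics/s1.png

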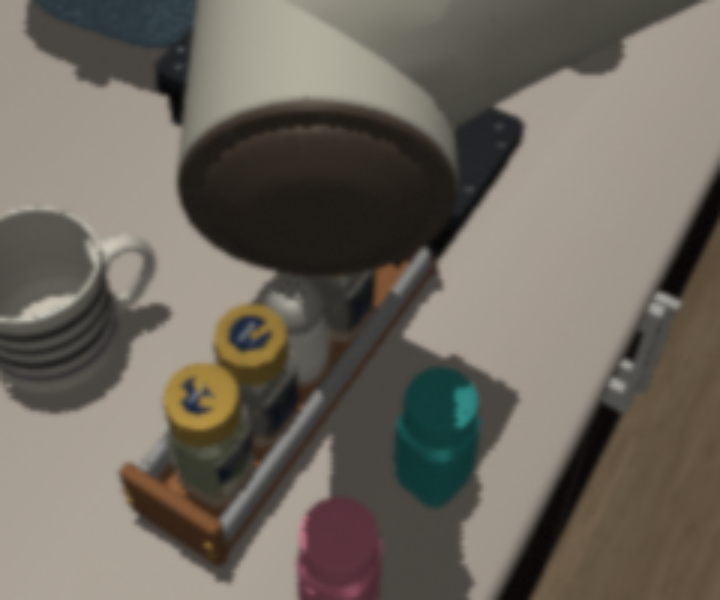

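In this crop the wrist is above jar_c and the row behind it is undisturbed, with the salt at (300,320) and the jars at (250,340) and (203,400). I'll descend astride jar_c and close.

Call:
drive_tool:
  rows:
    - {"tx": 0, "ty": 0, "tz": 0, "ax": 0, "ay": 0, "az": 0, "claw": 8}
    - {"tx": 0, "ty": 0, "tz": 1.5, "ax": 0, "ay": 0, "az": 0, "claw": 8}
    - {"tx": 0, "ty": 0, "tz": 1.5, "ax": 0, "ay": 0, "az": 0, "claw": 8}
    - {"tx": 0, "ty": 0, "tz": 1.5, "ax": 0, "ay": 0, "az": 0, "claw": 8}
    - {"tx": 0, "ty": 0, "tz": 1.5, "ax": 0, "ay": 0, "az": 0, "claw": 8}
    - {"tx": 0, "ty": 0, "tz": 1.4, "ax": 0, "ay": 0, "az": 0, "claw": 8}
    - {"tx": 0, "ty": 0, "tz": 0, "ax": 0, "ay": 0, "az": 0, "claw": 8}
    - {"tx": 0, "ty": 0, "tz": 0, "ax": 0, "ay": 0, "az": 0, "claw": 8}
    - {"tx": 0, "ty": 0, "tz": 0, "ax": 0, "ay": 0, "az": 0, "claw": 8}

```text
time_s: 4.25
tcp_pos: [0.5134, 0.1129, 0.0502]
ee_rot: [[-0.036, -0.999, 0.003], [-0.999, 0.036, 0.001], [-0.001, -0.003, -1.0]]
wrist_force: [0.9, 0.2, -0.5]
gripper_width: 0.921
gripper_force: 0.0
```

```bash
python3 -c "
from h import *
go(rk(0,-.054,.047),-92.3)"
```

```text
t 4.25 tcp [0.5134 0.1129 0.0502] yaw -92.09 uv mm [  1.  -51.8] q [ 30.1  23.6 -26.    0.  -40.2 -32.2] F [ 0.9  0.2 -0.5] w 8.01
turn rad [-0.0029  0.0014  0.0037] | then cm in turned frame [0.22 0.1  0.32] | cm in current frame [0.22 0.1  0.32]
```

Call:
drive_tool:
  rows:
    - {"tx": 0.2, "ty": 0, "tz": 0.2, "ax": 0, "ay": 0, "az": 0, "claw": 8}
    - {"tx": 0, "ty": 0, "tz": 0, "ax": 0, "ay": 0, "az": 0, "claw": 4}
    - {"tx": 0, "ty": 0, "tz": 0, "ax": 0, "ay": 0, "az": 0, "claw": 3.5}
    - {"tx": 0, "ty": 0, "tz": 0, "ax": 0, "ay": 0, "az": 0, "claw": 3.5}
    - {"tx": 0, "ty": 0, "tz": 0, "ax": 0, "ay": 0, "az": 0, "claw": 3.5}
    - {"tx": 0, "ty": 0, "tz": 0, "ax": 0, "ay": 0, "az": 0, "claw": 3.5}
    - {"tx": 0, "ty": 0, "tz": 0, "ax": 0, "ay": 0, "az": 0, "claw": 3.5}
    - {"tx": 0, "ty": 0, "tz": 0, "ax": 0, "ay": 0, "az": 0, "claw": 3.5}
    - {"tx": 0, "ty": 0, "tz": 0, "ax": 0, "ay": 0, "az": 0, "claw": 3.5}
    - {"tx": 0, "ty": 0, "tz": 0, "ax": 0, "ay": 0, "az": 0, "claw": 3.5}

```text
time_s: 5.08
tcp_pos: [0.5123, 0.1104, 0.0466]
ee_rot: [[-0.037, -0.999, 0.0], [-0.999, 0.037, 0.0], [-0.0, -0.0, -1.0]]
wrist_force: [0.7, -0.0, -0.1]
gripper_width: 0.471
gripper_force: 30.0
```

Call:
drive_tool:
  rows:
    - {"tx": 0.3, "ty": 0, "tz": 0, "ax": 0, "ay": 0, "az": 0, "claw": 3.5}
    - {"tx": 0.5, "ty": 0, "tz": 0, "ax": 0, "ay": 0, "az": 0, "claw": 3.5}
    - {"tx": 0.5, "ty": 0, "tz": 0, "ax": 0, "ay": 0, "az": 0, "claw": 3.5}
    - {"tx": 0.5, "ty": 0, "tz": 0, "ax": 0, "ay": 0, "az": 0, "claw": 3.5}
    - {"tx": 0.5, "ty": 0, "tz": 0, "ax": 0, "ay": 0, "az": 0, "claw": 3.5}
    - {"tx": 0.5, "ty": 0, "tz": 0, "ax": 0, "ay": 0, "az": 0, "claw": 3.5}
    - {"tx": 0.5, "ty": 0, "tz": 0, "ax": 0, "ay": 0, "az": 0, "claw": 3.5}
    - {"tx": 0.4, "ty": 0, "tz": 0, "ax": 0, "ay": 0, "az": 0, "claw": 3.5}
    - {"tx": 0, "ty": 0, "tz": 0, "ax": 0, "ay": 0, "az": 0, "claw": 3.5}
    - {"tx": 0, "ty": 0, "tz": 0, "ax": 0, "ay": 0, "az": 0, "claw": 3.5}

```text
time_s: 5.92
tcp_pos: [0.5105, 0.0725, 0.0466]
ee_rot: [[-0.037, -0.999, -0.001], [-0.999, 0.037, -0.001], [0.001, 0.001, -1.0]]
wrist_force: [-0.2, -1.3, 1.0]
gripper_width: 0.47
gripper_force: 30.0
```

```bash
python3 -c "
from h import *
go(rk(0,-.091,.047),-92.3)"
```

```text
t 5.92 tcp [0.5105 0.0725 0.0466] yaw -92.14 uv mm [ -0.2 -92.3] q [ 26.2  23.3 -27.4   0.  -39.3 -28.3] F [-0.2 -1.3  1. ] w 4.09
turn rad [ 0.0006 -0.0008  0.0027] | then cm in turned frame [-0.13 -0.02 -0.04] | cm in current frame [-0.13 -0.02 -0.04]
```

Call:
drive_tool:
  rows:
    - {"tx": 0, "ty": 0, "tz": 0, "ax": 0, "ay": 0, "az": 0, "claw": 6}
    - {"tx": 0, "ty": 0, "tz": 0, "ax": 0, "ay": 0, "az": 0, "claw": 7}
    - {"tx": 0, "ty": 0, "tz": 0, "ax": 0, "ay": 0, "az": 0, "claw": 7}
    - {"tx": 0, "ty": 0, "tz": 0, "ax": 0, "ay": 0, "az": 0, "claw": 7}
    - {"tx": 0, "ty": 0, "tz": -2, "ax": 0, "ay": 0, "az": 0, "claw": 7}
    - {"tx": 0, "ty": 0, "tz": -2, "ax": 0, "ay": 0, "az": 0, "claw": 7}
    - {"tx": 0, "ty": 0, "tz": -2, "ax": 0, "ay": 0, "az": 0, "claw": 7}
    - {"tx": 0, "ty": 0, "tz": -2, "ax": 0, "ay": 0, "az": 0, "claw": 7}
    - {"tx": -1.5, "ty": 0, "tz": 0, "ax": 0, "ay": 0, "az": 0, "claw": 7}
    - {"tx": -1.5, "ty": 0, "tz": 0, "ax": 0, "ay": 0, "az": 0, "claw": 0}

```text
time_s: 6.75
tcp_pos: [0.5124, 0.1037, 0.1281]
ee_rot: [[-0.038, -0.999, 0.003], [-0.999, 0.038, 0.002], [-0.002, -0.003, -1.0]]
wrist_force: [-0.4, -0.3, -0.4]
gripper_width: 0.78
gripper_force: 0.0
```

Call:
drive_tool:
  rows:
    - {"tx": -1, "ty": 0, "tz": 0, "ax": 0, "ay": 0, "az": 0, "claw": 0}
    - {"tx": 0, "ty": 0, "tz": 0, "ax": 0, "ay": 0, "az": 0, "claw": 0}
    - {"tx": 0, "ty": 0, "tz": 0, "ax": 0, "ay": 0, "az": 0, "claw": 0}
    - {"tx": 0, "ty": 0, "tz": 0, "ax": 0, "ay": 0, "az": 0, "claw": 0}
    - {"tx": 0, "ty": 0, "tz": 0, "ax": 0, "ay": 0, "az": 0, "claw": 0}
    - {"tx": 0, "ty": 0, "tz": 0, "ax": 0, "ay": 0, "az": 0, "claw": 0}
    - {"tx": 0, "ty": 0, "tz": 0, "ax": 0, "ay": 0, "az": 0, "claw": 0}

```text
time_s: 7.33
tcp_pos: [0.5121, 0.1128, 0.1264]
ee_rot: [[-0.038, -0.999, -0.0], [-0.999, 0.038, -0.0], [0.0, 0.0, -1.0]]
wrist_force: [0.2, 0.4, -0.1]
gripper_width: 0.28
gripper_force: 0.0
```

```bash
python3 -c "
from h import *
go(rk(0,-.052,.047),-92.3)
p,X=cloud('scene');cv2.imwrite('pics/s2.png',cv2.resize(p[150:350,200:440,::-1],(720,600)))
p,X=cloud('top');tops(X,.088,.125,0,.32,.46,.57)"
```

```text
t 7.33 tcp [0.5121 0.1128 0.1264] yaw -92.15 uv mm [ -0.3 -52. ] q [ 30.2  17.7 -21.3   0.  -51.  -32.3] F [ 0.2  0.4 -0.1] w 2.44
turn rad [ 0.0003 -0.0002  0.0025] | then cm in turned frame [ 0.   -0.03  7.94] | cm in current frame [ 0.   -0.03  7.94]
[283.5 226.1] 256 mean [0.5101 0.0707 0.1095] z [0.1055 0.1099 0.113 ] circ 0.5101 0.0731 r 0.0209
```

View pics/s2.png

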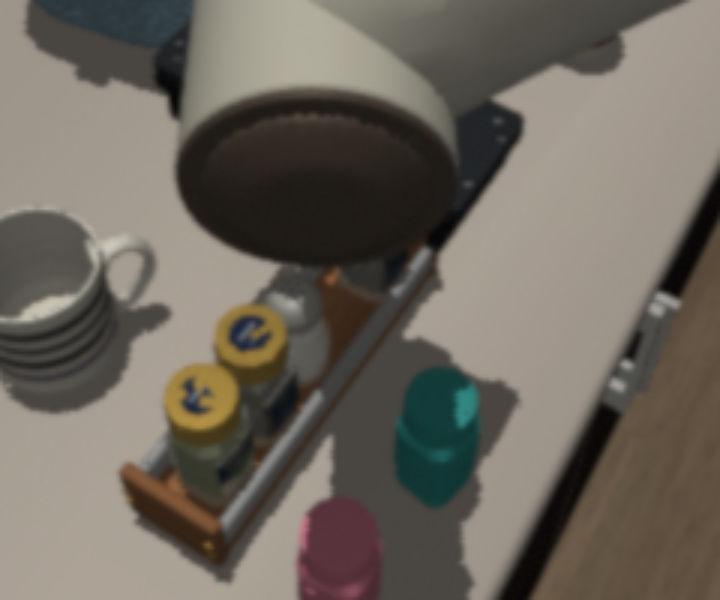

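jar_c now stands at the right end, upright, and the gap to the right of the salt is open around (345,310). Next I'll lower the closed fingers into the gap.

Call:
drive_tool:
  rows:
    - {"tx": 0, "ty": 0, "tz": 0, "ax": 0, "ay": 0, "az": 0, "claw": 0}
    - {"tx": 0, "ty": 0, "tz": 0, "ax": 0, "ay": 0, "az": 0, "claw": 0}
    - {"tx": 0, "ty": 0, "tz": 0, "ax": 0, "ay": 0, "az": 0, "claw": 0}
    - {"tx": 0, "ty": 0, "tz": 1.5, "ax": 0, "ay": 0, "az": 0, "claw": 0}
    - {"tx": 0, "ty": 0, "tz": 1.5, "ax": 0, "ay": 0, "az": 0, "claw": 0}
    - {"tx": 0, "ty": 0, "tz": 1.5, "ax": 0, "ay": 0, "az": 0, "claw": 0}
    - {"tx": 0, "ty": 0, "tz": 1.5, "ax": 0, "ay": 0, "az": 0, "claw": 0}
    - {"tx": 0, "ty": 0, "tz": 1.5, "ax": 0, "ay": 0, "az": 0, "claw": 0}
    - {"tx": 0, "ty": 0, "tz": 0.5, "ax": 0, "ay": 0, "az": 0, "claw": 0}
    - {"tx": -0.2, "ty": 0, "tz": 0, "ax": 0, "ay": 0, "az": 0, "claw": 0}

```text
time_s: 8.27
tcp_pos: [0.5113, 0.1146, 0.0453]
ee_rot: [[-0.037, -0.999, -0.003], [-0.999, 0.037, -0.002], [0.002, 0.003, -1.0]]
wrist_force: [-0.1, 0.1, 0.4]
gripper_width: 0.008
gripper_force: 0.0
```

Call:
drive_tool:
  rows:
    - {"tx": -0.3, "ty": 0, "tz": 0, "ax": 0, "ay": 0, "az": 0, "claw": 0}
    - {"tx": -0.3, "ty": 0, "tz": 0, "ax": 0, "ay": 0, "az": 0, "claw": 0}
    - {"tx": -0.2, "ty": 0, "tz": 0, "ax": 0, "ay": 0, "az": 0, "claw": 0}
    - {"tx": -0.2, "ty": 0, "tz": 0, "ax": 0, "ay": 0, "az": 0, "claw": 0}
    - {"tx": -0.2, "ty": 0, "tz": 0, "ax": 0, "ay": 0, "az": 0, "claw": 0}
    - {"tx": 0, "ty": 0, "tz": 0, "ax": 0, "ay": 0, "az": 0, "claw": 0}

```text
time_s: 8.77
tcp_pos: [0.5129, 0.1276, 0.0471]
ee_rot: [[-0.036, -0.999, 0.001], [-0.999, 0.036, 0.0], [-0.0, -0.001, -1.0]]
wrist_force: [0.8, -1.2, 0.1]
gripper_width: 0.007
gripper_force: 0.3
```

```bash
python3 -c "
from h import *
go(rk(0,-.0255,.047),-92.3)"
```

```text
t 8.77 tcp [0.5129 0.1276 0.0471] yaw -92.09 uv mm [ -0.  -37.2] q [ 31.6  24.2 -25.6   0.  -40.1 -33.7] F [ 0.8 -1.2  0.1] w 0.06
turn rad [-0.0008  0.0002  0.0037] | then cm in turned frame [-1.16 -0.    0.01] | cm in current frame [-1.16 -0.01  0.01]
```

Call:
drive_tool:
  rows:
    - {"tx": -0.15, "ty": 0, "tz": 0, "ax": 0, "ay": 0, "az": 0, "claw": 0}
    - {"tx": -0.15, "ty": 0, "tz": 0, "ax": 0, "ay": 0, "az": 0, "claw": 0}
    - {"tx": -0.15, "ty": 0, "tz": 0, "ax": 0, "ay": 0, "az": 0, "claw": 0}
    - {"tx": -0.15, "ty": 0, "tz": 0, "ax": 0, "ay": 0, "az": 0, "claw": 0}
    - {"tx": -0.15, "ty": 0, "tz": 0, "ax": 0, "ay": 0, "az": 0, "claw": 0}
    - {"tx": -0.15, "ty": 0, "tz": 0, "ax": 0, "ay": 0, "az": 0, "claw": 0}
    - {"tx": -0.1, "ty": 0, "tz": 0, "ax": 0, "ay": 0, "az": 0, "claw": 0}
    - {"tx": 0, "ty": 0, "tz": 0, "ax": 0, "ay": 0, "az": 0, "claw": 0}
    - {"tx": 0, "ty": 0, "tz": 0, "ax": 0, "ay": 0, "az": 0, "claw": 0}

```text
time_s: 9.52
tcp_pos: [0.513, 0.1373, 0.0465]
ee_rot: [[-0.037, -0.999, -0.0], [-0.999, 0.037, 0.0], [-0.0, 0.0, -1.0]]
wrist_force: [0.1, -3.4, 3.2]
gripper_width: 0.002
gripper_force: 1.9
```

```bash
python3 -c "
from h import *
go(rk(0,-.0255,.047),-92.3)
p,X=cloud('scene');cv2.imwrite('pics/s3.png',cv2.resize(p[150:350,200:440,::-1],(720,600)))
tops(X,.1,.125,.0,.32,.46,.57)
p,X=cloud('top');tops(X,.1,.125,0,.32,.46,.57)"
```

```text
t 9.52 tcp [0.513  0.1373 0.0465] yaw -92.12 uv mm [ -0.4 -27.5] q [ 32.5  24.5 -25.3  -0.  -40.3 -34.6] F [ 0.1 -3.4  3.2] w 0.02
turn rad [0.0001 0.     0.0032] | then cm in turned frame [-0.2  -0.04 -0.05] | cm in current frame [-0.2  -0.04 -0.05]
[261.6 288.3] 291 mean [0.5202 0.2593 0.1096] z [0.1034 0.1103 0.1124] circ 0.5198 0.2499 r 0.0215
[196.6 216.9] 18 mean [0.5337 0.26   0.1101] z [0.108  0.1098 0.1124] circ 0.5324 0.2597 r 0.0102
[282.3 226.1] 287 mean [0.5101 0.0733 0.1094] z [0.1054 0.1096 0.1128] circ 0.51 0.0734 r 0.021
```

View pics/s3.png

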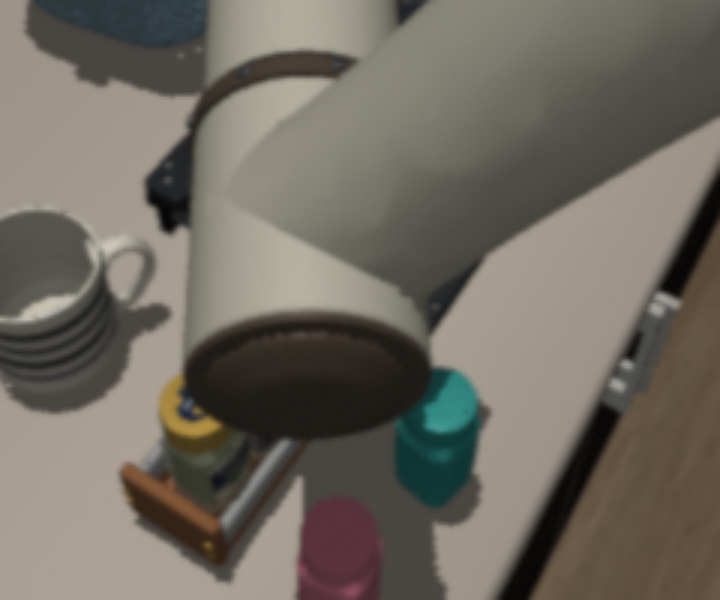

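The left jar has already slid about 5 mm, with only 3 N on the wrist. I'll push a little further, back off and lift.

Call:
drive_tool:
  rows:
    - {"tx": -0.1, "ty": 0, "tz": 0, "ax": 0, "ay": 0, "az": 0, "claw": 0}
    - {"tx": -0.1, "ty": 0, "tz": 0, "ax": 0, "ay": 0, "az": 0, "claw": 0}
    - {"tx": -0.1, "ty": 0, "tz": 0, "ax": 0, "ay": 0, "az": 0, "claw": 0}
    - {"tx": 0, "ty": 0, "tz": 0, "ax": 0, "ay": 0, "az": 0, "claw": 0}
    - {"tx": 0, "ty": 0, "tz": 0, "ax": 0, "ay": 0, "az": 0, "claw": 0}
    - {"tx": 0.5, "ty": 0, "tz": 0, "ax": 0, "ay": 0, "az": 0, "claw": 0}
    - {"tx": 0.7, "ty": 0, "tz": 0, "ax": 0, "ay": 0, "az": 0, "claw": 0}
    - {"tx": 0.7, "ty": 0, "tz": 0, "ax": 0, "ay": 0, "az": 0, "claw": 0}
    - {"tx": 0, "ty": 0, "tz": 0, "ax": 0, "ay": 0, "az": 0, "claw": 0}
    - {"tx": 0, "ty": 0, "tz": -2, "ax": 0, "ay": 0, "az": 0, "claw": 0}

```text
time_s: 10.45
tcp_pos: [0.5098, 0.1195, 0.0633]
ee_rot: [[-0.039, -0.999, -0.007], [-0.999, 0.039, -0.003], [0.003, 0.007, -1.0]]
wrist_force: [0.8, -0.2, 0.3]
gripper_width: 0.003
gripper_force: 0.0
```

Call:
drive_tool:
  rows:
    - {"tx": 0, "ty": 0, "tz": -2.5, "ax": 0, "ay": 0, "az": 0, "claw": 0}
    - {"tx": 0, "ty": 0, "tz": -2.5, "ax": 0, "ay": 0, "az": 0, "claw": 0}
    - {"tx": 0, "ty": 0, "tz": -2.5, "ax": 0, "ay": 0, "az": 0, "claw": 0}
    - {"tx": 1, "ty": 0, "tz": -2.5, "ax": 0, "ay": 0, "az": 0, "claw": 7}
    - {"tx": 2.5, "ty": 0, "tz": -2, "ax": 0, "ay": 0, "az": 0.117, "claw": 7}
    - {"tx": 2.5, "ty": 0, "tz": 0, "ax": 0, "ay": 0, "az": 0.117, "claw": 7}
    - {"tx": 2.5, "ty": 0, "tz": 0, "ax": 0, "ay": 0, "az": 0.117, "claw": 7}
    - {"tx": 2.5, "ty": 0, "tz": 0, "ax": 0, "ay": 0, "az": 0.117, "claw": 7}
    - {"tx": 2.5, "ty": 0, "tz": 0, "ax": 0, "ay": 0, "az": 0.117, "claw": 7}
    - {"tx": 2.5, "ty": 0, "tz": 0, "ax": 0, "ay": 0, "az": 0.117, "claw": 7}

```text
time_s: 11.28
tcp_pos: [0.4642, -0.029, 0.1864]
ee_rot: [[-0.678, -0.735, 0.0], [-0.735, 0.678, 0.0], [-0.001, -0.0, -1.0]]
wrist_force: [0.0, -1.4, 0.1]
gripper_width: 0.447
gripper_force: 0.0
```

```bash
python3 - <<'E'
from h import *
from scipy.optimize import minimize
def fit(n):
    p,X=cloud(n)
    m=(np.hypot(X[...,0]-.5445,X[...,1]+.199)<.031)&(X[...,2]>.012)&(X[...,2]<.072)
    return X[m]
P=np.vstack([fit("scene"),fit("top")]);print(len(P))
def cost(a):
    c,s=np.cos(a[2]),np.sin(a[2]);q=(P[:,:2]-a[:2])@np.array([[c,-s],[s,c]])
    h=.021;r=.006
    k=np.abs(q)-(h-r);d=np.hypot(*np.maximum(k,0).T)+np.minimum(k.max(1),0)-r
    return np.minimum(np.abs(d),.006).sum()/len(P)*1e3
b=min((minimize(cost,[.5445,-.199,np.radians(t)],method="Nelder-Mead",options=dict(initial_simplex=np.array([.5445,-.199,np.radians(t)])+np.array([[0,0,0],[.003,0,0],[0,.003,0],[0,0,.1]]))) for t in range(-30,60,10)),key=lambda r:r.fun)
print(b.x[:2],np.degrees(b.x[2]),b.fun)
go(np.array([.5445,-.199,.15]),-159)
p,X=cloud('scene');cv2.imwrite('pics/s4.png',cv2.resize(p[80:350,200:440,::-1],(533,600)))
p,X=cloud('top');tops(X,.095,.125,0,.32,.46,.57)
E
```

```text
300
[ 0.5434933  -0.20231882] 22.853885691867774 1.4817048628634444
t 11.38 tcp [ 0.4621 -0.03    0.1863] yaw -132.64 uv mm [ -44.4 -196.6] q [ 16.4   8.1 -24.4  -0.1 -57.5 -59.1] F [ 0.   0.9 -0.4] w 4.71
turn rad [ 0.0012 -0.001   0.4601] | then cm in turned frame [ -1.63 -18.73   3.63] | cm in current frame [  6.85 -17.52   3.61]
[210.  223.9] 603 mean [0.5179 0.2311 0.109 ] z [0.1025 0.1094 0.113 ] circ 0.5167 0.2323 r 0.0415
[282.3 226.1] 291 mean [0.51   0.0732 0.1093] z [0.1051 0.1095 0.1129] circ 0.5102 0.0736 r 0.0212
[238.1 225.6] 129 mean [0.5134 0.1713 0.1001] z [0.0961 0.1003 0.1037] circ 0.513 0.1716 r 0.0152
```

View pics/s4.png

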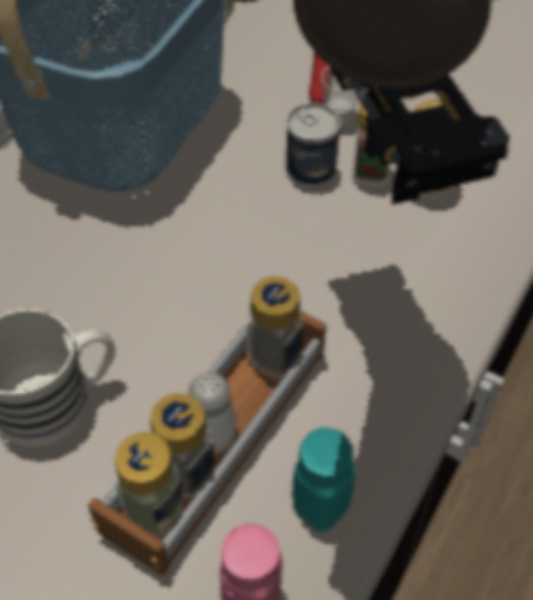

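The gap is open, with the salt at (212,405) and jar_c at (275,330), and everything is upright. The gripper partly hid the red jar in this shot, so I'll refit its yaw from the first, unobstructed depth images.

```bash
python3 - <<'E'
from h import *
from scipy.optimize import minimize
Q=[]
for n in("scene","top"):
    d=np.load(n+"0.npy");c=camera_params(n);K=np.array(c["intrinsics"]);v,u=np.mgrid[:400,:640]
    X=(np.stack([(u-K[0,2])/K[0,0]*d,(v-K[1,2])/K[1,1]*d,d],-1)-c["t"])@np.array(c["R"])
    m=(np.hypot(X[...,0]-.5445,X[...,1]+.199)<.031)&(X[...,2]>.008)&(X[...,2]<.070);Q.append(X[m])
def mk(P):
  def cost(a):
    c,s=np.cos(a[2]),np.sin(a[2]);q=(P[:,:2]-a[:2])@np.array([[c,-s],[s,c]])
    h=.021;r=.006
    k=np.abs(q)-(h-r);d=np.hypot(*np.maximum(k,0).T)+np.minimum(k.max(1),0)-r
    return np.minimum(np.abs(d),.006).sum()/len(P)*1e3
  return cost
for P in(np.vstack(Q),Q[0],Q[1]):
    rs=sorted((minimize(mk(P),[.5445,-.199,np.radians(t)],method="Nelder-Mead",options=dict(initial_simplex=np.array([.5445,-.199,np.radians(t)])+np.array([[0,0,0],[.003,0,0],[0,.003,0],[0,0,.1]]))) for t in range(-30,60,10)),key=lambda r:r.fun)
    print(len(P),[(r.x[:2].round(4).tolist(),np.degrees(r.x[2]).round(1),round(r.fun,2)) for r in rs[:3]])
E
```

```text
451 [([0.5466, -0.2012], np.float64(18.3), np.float64(1.42)), ([0.5466, -0.2012], np.float64(-71.7), np.float64(1.42)), ([0.5466, -0.2012], np.float64(18.3), np.float64(1.42))]
348 [([0.5467, -0.2013], np.float64(18.8), np.float64(1.36)), ([0.5467, -0.2013], np.float64(18.8), np.float64(1.36)), ([0.5467, -0.2013], np.float64(18.7), np.float64(1.36))]
103 [([0.5458, -0.2006], np.float64(-70.3), np.float64(1.43)), ([0.5458, -0.2006], np.float64(19.7), np.float64(1.43)), ([0.5458, -0.2006], np.float64(19.7), np.float64(1.43))]
```

Call:
drive_tool:
  rows:
    - {"tx": 0, "ty": 0, "tz": 0, "ax": 0, "ay": 0, "az": 0.12, "claw": 7}
    - {"tx": 0, "ty": 0, "tz": 0, "ax": 0, "ay": 0, "az": 0.12, "claw": 7}
    - {"tx": 0, "ty": 0, "tz": 0, "ax": 0, "ay": 0, "az": 0.12, "claw": 7}
    - {"tx": 0, "ty": 0, "tz": 0, "ax": 0, "ay": 0, "az": 0.12, "claw": 7}
    - {"tx": 0, "ty": 0, "tz": 0, "ax": 0, "ay": 0, "az": 0, "claw": 7}
    - {"tx": 0, "ty": 0, "tz": 0, "ax": 0, "ay": 0, "az": 0, "claw": 7}

```text
time_s: 11.98
tcp_pos: [0.4651, -0.0272, 0.1865]
ee_rot: [[-0.937, -0.349, 0.0], [-0.349, 0.937, 0.0], [-0.0, -0.0, -1.0]]
wrist_force: [0.2, -0.0, 0.2]
gripper_width: 0.799
gripper_force: 0.0
```

```bash
python3 -c "
from h import *
go(np.array([.545,-.2,.14]),-160.5)"
```

```text
t 11.98 tcp [ 0.4651 -0.0272  0.1865] yaw -159.58 uv mm [ -41.5 -193.8] q [ 16.7   8.3 -24.2   0.  -57.5 -86.3] F [ 0.2 -0.   0.2] w 6.95
turn rad [-0.0001  0.0003  0.0161] | then cm in turned frame [ -1.77 -18.95   4.65] | cm in current frame [ -1.46 -18.98   4.65]
```

Call:
drive_tool:
  rows:
    - {"tx": 0, "ty": 0, "tz": 0, "ax": 0, "ay": 0, "az": 0.016, "claw": 7}
    - {"tx": -0.3, "ty": -3.15, "tz": 0, "ax": 0, "ay": 0, "az": 0, "claw": 7}
    - {"tx": -0.3, "ty": -3.15, "tz": 0, "ax": 0, "ay": 0, "az": 0, "claw": 7}
    - {"tx": -0.3, "ty": -3.15, "tz": 0, "ax": 0, "ay": 0, "az": 0, "claw": 7}
    - {"tx": -0.3, "ty": -3.15, "tz": 0, "ax": 0, "ay": 0, "az": 0, "claw": 7}
    - {"tx": -0.3, "ty": -3.15, "tz": 0, "ax": 0, "ay": 0, "az": 0, "claw": 7}
    - {"tx": -0.27, "ty": -3.2, "tz": 0, "ax": 0, "ay": 0, "az": 0, "claw": 7}
    - {"tx": 0, "ty": 0, "tz": 2, "ax": 0, "ay": 0, "az": 0, "claw": 7}
    - {"tx": 0, "ty": 0, "tz": 2, "ax": 0, "ay": 0, "az": 0, "claw": 7}
    - {"tx": 0, "ty": 0, "tz": 0.6, "ax": 0, "ay": 0, "az": 0, "claw": 7}

```text
time_s: 12.82
tcp_pos: [0.542, -0.2011, 0.1371]
ee_rot: [[-0.944, -0.329, -0.006], [-0.329, 0.944, 0.002], [0.005, 0.003, -1.0]]
wrist_force: [-1.2, 0.1, 0.2]
gripper_width: 0.806
gripper_force: 0.0
```

Call:
drive_tool:
  rows:
    - {"tx": 0, "ty": 0, "tz": 0, "ax": 0, "ay": 0, "az": 0, "claw": 7}
    - {"tx": 0, "ty": 0, "tz": 0, "ax": 0, "ay": 0, "az": 0, "claw": 7}
    - {"tx": 0, "ty": 0, "tz": 0, "ax": 0, "ay": 0, "az": 0, "claw": 7}

```text
time_s: 13.07
tcp_pos: [0.5446, -0.2008, 0.1419]
ee_rot: [[-0.944, -0.331, 0.002], [-0.331, 0.944, -0.001], [-0.002, -0.001, -1.0]]
wrist_force: [0.3, -0.7, 0.7]
gripper_width: 0.809
gripper_force: 0.0
```

```bash
python3 -c "
from h import *
go(np.array([.545,-.2,.034]),-160.5)"
```

```text
t 13.07 tcp [ 0.5446 -0.2008  0.1419] yaw -160.67 uv mm [  45.  -363.9] q [ -4.2  21.7 -12.6   0.  -55.6 -66.5] F [ 0.3 -0.7  0.7] w 7.04
turn rad [-0.0015  0.0019 -0.003 ] | then cm in turned frame [-0.06  0.06 10.79] | cm in current frame [-0.04  0.08 10.79]
```

Call:
drive_tool:
  rows:
    - {"tx": 0, "ty": 0, "tz": 1.8, "ax": 0, "ay": 0, "az": 0, "claw": 7}
    - {"tx": 0, "ty": 0, "tz": 1.8, "ax": 0, "ay": 0, "az": 0, "claw": 7}
    - {"tx": 0, "ty": 0, "tz": 1.8, "ax": 0, "ay": 0, "az": 0, "claw": 7}
    - {"tx": 0, "ty": 0, "tz": 1.8, "ax": 0, "ay": 0, "az": 0, "claw": 7}
    - {"tx": 0, "ty": 0, "tz": 1.8, "ax": 0, "ay": 0, "az": 0, "claw": 7}
    - {"tx": 0, "ty": 0, "tz": 1.2, "ax": 0, "ay": 0, "az": 0, "claw": 7}
    - {"tx": 0, "ty": 0, "tz": 0.6, "ax": 0, "ay": 0, "az": 0, "claw": 7}
    - {"tx": 0, "ty": 0, "tz": 0, "ax": 0, "ay": 0, "az": 0, "claw": 7}
    - {"tx": 0, "ty": 0, "tz": 0, "ax": 0, "ay": 0, "az": 0, "claw": 7}

```text
time_s: 13.82
tcp_pos: [0.5446, -0.2009, 0.0336]
ee_rot: [[-0.944, -0.33, 0.002], [-0.33, 0.944, -0.001], [-0.002, -0.001, -1.0]]
wrist_force: [0.1, 0.1, -0.6]
gripper_width: 0.806
gripper_force: 0.0
```

Call:
drive_tool:
  rows:
    - {"tx": 0, "ty": 0, "tz": 0, "ax": 0, "ay": 0, "az": 0, "claw": 3.5}
    - {"tx": 0, "ty": 0, "tz": 0, "ax": 0, "ay": 0, "az": 0, "claw": 3.5}
    - {"tx": 0, "ty": 0, "tz": 0, "ax": 0, "ay": 0, "az": 0, "claw": 3.5}
    - {"tx": 0, "ty": 0, "tz": 0, "ax": 0, "ay": 0, "az": 0, "claw": 3.5}
    - {"tx": 0, "ty": 0, "tz": 0, "ax": 0, "ay": 0, "az": 0, "claw": 3.5}
    - {"tx": 0, "ty": 0, "tz": 0, "ax": 0, "ay": 0, "az": 0, "claw": 3.5}
    - {"tx": 0, "ty": 0, "tz": 0, "ax": 0, "ay": 0, "az": 0, "claw": 3.5}
    - {"tx": 0, "ty": 0, "tz": 0, "ax": 0, "ay": 0, "az": 0, "claw": 3.5}

```text
time_s: 14.48
tcp_pos: [0.5438, -0.201, 0.0328]
ee_rot: [[-0.944, -0.33, 0.0], [-0.33, 0.944, -0.0], [-0.0, -0.0, -1.0]]
wrist_force: [-0.4, 0.2, 2.3]
gripper_width: 0.473
gripper_force: 29.7
```

Call:
drive_tool:
  rows:
    - {"tx": 0, "ty": 0, "tz": -0.5, "ax": 0, "ay": 0, "az": 0, "claw": 3.5}
    - {"tx": 0, "ty": 0, "tz": -1.2, "ax": 0, "ay": 0, "az": 0, "claw": 3.5}
    - {"tx": 0, "ty": 0, "tz": -2, "ax": 0, "ay": 0, "az": 0, "claw": 3.5}
    - {"tx": 0, "ty": 0, "tz": -2, "ax": 0, "ay": 0, "az": 0, "claw": 3.5}
    - {"tx": 0, "ty": 0, "tz": -2, "ax": 0, "ay": 0, "az": 0, "claw": 3.5}
    - {"tx": 0, "ty": 0, "tz": -2, "ax": 0, "ay": 0, "az": 0, "claw": 3.5}
    - {"tx": 0, "ty": 0, "tz": -2, "ax": 0, "ay": 0, "az": 0, "claw": 3.5}
    - {"tx": 0, "ty": 0, "tz": -2, "ax": 0, "ay": 0, "az": 0, "claw": 3.5}
    - {"tx": 0, "ty": 0, "tz": -1.5, "ax": 0, "ay": 0, "az": 0, "claw": 3.5}
    - {"tx": 0, "ty": 0, "tz": 0, "ax": 0, "ay": 0, "az": 0, "claw": 3.5}

```text
time_s: 15.32
tcp_pos: [0.5455, -0.2015, 0.1882]
ee_rot: [[-0.944, -0.33, 0.007], [-0.33, 0.944, -0.002], [-0.006, -0.004, -1.0]]
wrist_force: [0.7, -0.3, -0.2]
gripper_width: 0.47
gripper_force: 29.7
```

Call:
drive_tool:
  rows:
    - {"tx": 0, "ty": 1, "tz": 0, "ax": 0, "ay": 0, "az": 0, "claw": 3.5}
    - {"tx": 0, "ty": 1.8, "tz": 0, "ax": 0, "ay": 0, "az": 0, "claw": 3.5}
    - {"tx": 0, "ty": 1.8, "tz": 0, "ax": 0, "ay": 0, "az": 0, "claw": 3.5}
    - {"tx": 0, "ty": 1.8, "tz": 0, "ax": 0, "ay": 0, "az": 0, "claw": 3.5}
    - {"tx": 0, "ty": 1.8, "tz": 0, "ax": 0, "ay": 0, "az": 0, "claw": 3.5}
    - {"tx": 0, "ty": 1.8, "tz": 0, "ax": 0, "ay": 0, "az": -0.1, "claw": 3.5}
    - {"tx": 0, "ty": 1, "tz": 0, "ax": 0, "ay": 0, "az": -0.1, "claw": 3.5}
    - {"tx": 0, "ty": 0, "tz": 0, "ax": 0, "ay": 0, "az": -0.1, "claw": 3.5}
    - {"tx": 0, "ty": 0, "tz": 0, "ax": 0, "ay": 0, "az": -0.1, "claw": 3.5}
    - {"tx": 0, "ty": 0, "tz": 0, "ax": 0, "ay": 0, "az": -0.1, "claw": 3.5}

```text
time_s: 16.15
tcp_pos: [0.5048, -0.0966, 0.1826]
ee_rot: [[-0.667, -0.745, -0.004], [-0.745, 0.667, 0.0], [0.002, 0.003, -1.0]]
wrist_force: [0.3, 0.2, -1.8]
gripper_width: 0.471
gripper_force: 29.7
```

Call:
drive_tool:
  rows:
    - {"tx": 0, "ty": 0, "tz": 0, "ax": 0, "ay": 0, "az": -0.1, "claw": 3.5}
    - {"tx": 0, "ty": 0, "tz": 0, "ax": 0, "ay": 0, "az": -0.1, "claw": 3.5}
    - {"tx": 0, "ty": 0, "tz": 0, "ax": 0, "ay": 0, "az": -0.1, "claw": 3.5}
    - {"tx": 0, "ty": 0, "tz": 0, "ax": 0, "ay": 0, "az": -0.1, "claw": 3.5}
    - {"tx": 0, "ty": 0, "tz": 0, "ax": 0, "ay": 0, "az": -0.1, "claw": 3.5}
    - {"tx": 0, "ty": 0, "tz": 0, "ax": 0, "ay": 0, "az": -0.1, "claw": 3.5}
    - {"tx": 0, "ty": 0, "tz": 0, "ax": 0, "ay": 0, "az": -0.09, "claw": 3.5}
    - {"tx": 0, "ty": 0, "tz": 0, "ax": 0, "ay": 0, "az": 0, "claw": 3.5}
    - {"tx": 0, "ty": 0, "tz": 0, "ax": 0, "ay": 0, "az": 0, "claw": 3.5}

```text
time_s: 16.9
tcp_pos: [0.5053, -0.0971, 0.1831]
ee_rot: [[-0.047, -0.999, -0.003], [-0.999, 0.047, 0.0], [-0.0, 0.003, -1.0]]
wrist_force: [0.1, 0.6, -1.4]
gripper_width: 0.471
gripper_force: 29.7
```

```bash
python3 -c "
from h import *
go(rk(0,-.044,.185),-92.3)
p,X=cloud('top');tops(X,.095,.125,.0,.32,.46,.57)
print('redgrp');tops(X,.088,.105,-.3,-.1);tops(X,.066,.08,-.3,-.1)"
```

```text
t 16.9 tcp [ 0.5053 -0.0971  0.1831] yaw -92.72 uv mm [   1.5 -262. ] q [  7.2  13.4 -18.2  -0.  -58.6  -9.9] F [ 0.1  0.6 -1.4] w 4.1
turn rad [ 0.0031  0.     -0.0073] | then cm in turned frame [-21.8    0.14  -0.19] | cm in current frame [-21.8    0.29  -0.19]
[208.7 223.8] 553 mean [0.5182 0.234  0.1093] z [0.1056 0.1095 0.1131] circ 0.5202 0.2341 r 0.0395
redgrp
[419.1 239. ] 208 mean [ 0.4762 -0.2295  0.0942] z [0.091  0.0941 0.0974] circ 0.4831 -0.2224 r 0.0284
[395.6 178.5] 124 mean [ 0.6157 -0.1857  0.0695] z [0.0665 0.0693 0.0735] circ 0.6146 -0.1805 r 0.0253
```

Call:
drive_tool:
  rows:
    - {"tx": -1.2, "ty": 0, "tz": 0, "ax": 0, "ay": 0, "az": -0.007, "claw": 3.5}
    - {"tx": -2.5, "ty": 0, "tz": 0, "ax": 0, "ay": 0, "az": 0, "claw": 3.5}
    - {"tx": -2.7, "ty": 0, "tz": 0, "ax": 0, "ay": 0, "az": 0, "claw": 3.5}
    - {"tx": -2.7, "ty": 0, "tz": 0, "ax": 0, "ay": 0, "az": 0, "claw": 3.5}
    - {"tx": -2.7, "ty": 0, "tz": 0, "ax": 0, "ay": 0, "az": 0, "claw": 3.5}
    - {"tx": -2.7, "ty": 0, "tz": 0, "ax": 0, "ay": 0, "az": 0, "claw": 3.5}
    - {"tx": -2.7, "ty": 0, "tz": 0, "ax": 0, "ay": 0, "az": 0, "claw": 3.5}
    - {"tx": -2.5, "ty": 0, "tz": 0, "ax": 0, "ay": 0, "az": 0, "claw": 3.5}
    - {"tx": -1.5, "ty": 0, "tz": 0, "ax": 0, "ay": 0, "az": 0, "claw": 3.5}
    - {"tx": -0.6, "ty": 0, "tz": 0, "ax": 0, "ay": 0, "az": 0, "claw": 3.5}

```text
time_s: 17.78
tcp_pos: [0.5146, 0.1229, 0.1843]
ee_rot: [[-0.036, -0.999, -0.0], [-0.999, 0.036, 0.0], [-0.0, 0.0, -1.0]]
wrist_force: [-0.6, -0.1, -1.4]
gripper_width: 0.474
gripper_force: 29.7
```

Call:
drive_tool:
  rows:
    - {"tx": 0, "ty": 0, "tz": 0, "ax": 0, "ay": 0, "az": 0, "claw": 3.5}
    - {"tx": 0, "ty": 0, "tz": 0, "ax": 0, "ay": 0, "az": 0, "claw": 3.5}
    - {"tx": 0, "ty": 0, "tz": 0, "ax": 0, "ay": 0, "az": 0, "claw": 3.5}
    - {"tx": 0, "ty": 0, "tz": 0, "ax": 0, "ay": 0, "az": 0, "claw": 3.5}

```text
time_s: 18.12
tcp_pos: [0.5147, 0.1194, 0.1845]
ee_rot: [[-0.04, -0.999, -0.0], [-0.999, 0.04, -0.0], [0.0, 0.0, -1.0]]
wrist_force: [0.4, 0.6, -1.9]
gripper_width: 0.471
gripper_force: 29.7
```

```bash
python3 -c "
from h import *
go(rk(0,-.044,.049),-92.3)
p,X=cloud('scene');cv2.imwrite('pics/s5.png',cv2.resize(p[150:350,200:440,::-1],(720,600)))
p,X=cloud('top');tops(X,.095,.125,.0,.32,.46,.57)
print('redgrp');tops(X,.088,.105,-.3,-.1);tops(X,.066,.08,-.3,-.1);tops(X,.05,.064,-.3,-.24)"
```

```text
t 18.12 tcp [0.5147 0.1194 0.1845] yaw -92.26 uv mm [  2.  -45.2] q [ 30.7  14.5 -16.3  -0.  -59.1 -32.9] F [ 0.4  0.6 -1.9] w 4.1
turn rad [ 0.0003 -0.0002  0.0006] | then cm in turned frame [-0.12  0.2  13.55] | cm in current frame [-0.13  0.2  13.55]
[282.4 226.2] 292 mean [0.51   0.0732 0.1094] z [0.1055 0.1097 0.1127] circ 0.5101 0.0733 r 0.0211
redgrp
[413.7 234.8] 537 mean [ 0.4859 -0.2177  0.094 ] z [0.0906 0.094  0.0972] circ 0.486 -0.2182 r 0.0293
[390. 183.] 418 mean [ 0.6057 -0.1723  0.069 ] z [0.0663 0.0687 0.0725] circ 0.6053 -0.1725 r 0.0288
[399.8 234. ] 13 mean [ 0.4884 -0.1913  0.0692] z [0.0664 0.0698 0.072 ] circ 0.4884 -0.192 r 0.0092
[430.2 176.9] 107 mean [ 0.6198 -0.2688  0.0564] z [0.0518 0.0564 0.061 ] circ 0.6184 -0.2657 r 0.0249
```

View pics/s5.png

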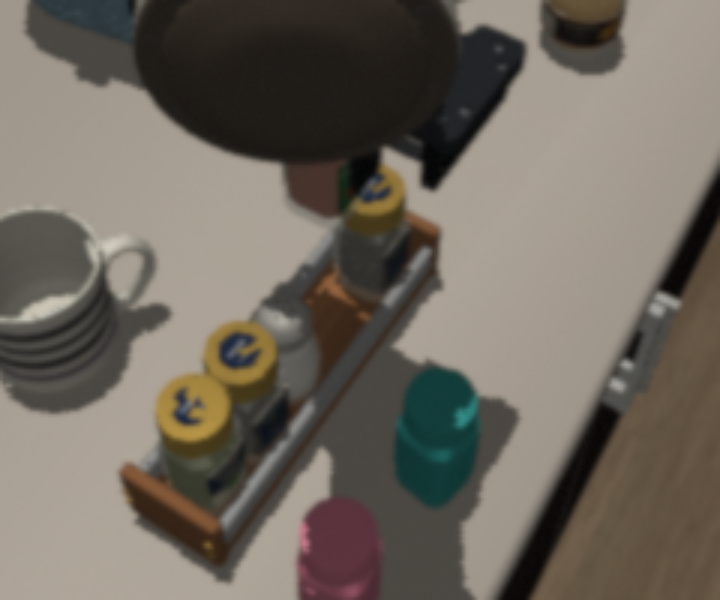

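The red jar hangs upright over the gap, between the salt at (285,335) and jar_c at (372,235). The honey, tin and glass haven't moved. I'll lower it to just above the floor.

Call:
drive_tool:
  rows:
    - {"tx": -0.1, "ty": 0.2, "tz": 1, "ax": 0, "ay": 0, "az": 0, "claw": 3.5}
    - {"tx": 0, "ty": 0, "tz": 1.5, "ax": 0, "ay": 0, "az": 0, "claw": 3.5}
    - {"tx": 0, "ty": 0, "tz": 0, "ax": 0, "ay": 0, "az": 0, "claw": 3.5}
    - {"tx": 0, "ty": 0, "tz": 1.5, "ax": 0, "ay": 0, "az": 0, "claw": 3.5}
    - {"tx": 0, "ty": 0, "tz": 1.5, "ax": 0, "ay": 0, "az": 0, "claw": 3.5}
    - {"tx": 0, "ty": 0, "tz": 1.5, "ax": 0, "ay": 0, "az": 0, "claw": 3.5}
    - {"tx": 0, "ty": 0, "tz": 1.5, "ax": 0, "ay": 0, "az": 0, "claw": 3.5}
    - {"tx": 0, "ty": 0, "tz": 1.5, "ax": 0, "ay": 0, "az": 0, "claw": 3.5}
    - {"tx": 0, "ty": 0, "tz": 0, "ax": 0, "ay": 0, "az": 0, "claw": 3.5}
    - {"tx": 0, "ty": 0, "tz": 0, "ax": 0, "ay": 0, "az": 0, "claw": 3.5}

```text
time_s: 19.05
tcp_pos: [0.513, 0.121, 0.0846]
ee_rot: [[-0.038, -0.999, -0.001], [-0.999, 0.038, -0.001], [0.001, 0.001, -1.0]]
wrist_force: [0.6, -0.2, -0.7]
gripper_width: 0.477
gripper_force: 29.7
```

Call:
drive_tool:
  rows:
    - {"tx": 0, "ty": 0, "tz": 1, "ax": 0, "ay": 0, "az": 0, "claw": 3.5}
    - {"tx": 0, "ty": 0, "tz": 1, "ax": 0, "ay": 0, "az": 0, "claw": 3.5}
    - {"tx": 0, "ty": 0, "tz": 1, "ax": 0, "ay": 0, "az": 0, "claw": 3.5}
    - {"tx": 0, "ty": 0, "tz": 0, "ax": 0, "ay": 0, "az": 0, "claw": 3.5}
    - {"tx": 0, "ty": 0, "tz": 0, "ax": 0, "ay": 0, "az": 0, "claw": 3.5}
    - {"tx": 0, "ty": 0, "tz": 0, "ax": 0, "ay": 0, "az": 0, "claw": 3.5}

```text
time_s: 19.55
tcp_pos: [0.5131, 0.1215, 0.0546]
ee_rot: [[-0.038, -0.999, 0.0], [-0.999, 0.038, -0.0], [0.0, -0.0, -1.0]]
wrist_force: [-0.3, 0.2, -0.4]
gripper_width: 0.477
gripper_force: 29.7
```

```bash
python3 -c "
from h import *
go(rk(0,-.044,.047),-92.3)"
```

```text
t 19.55 tcp [0.5131 0.1215 0.0546] yaw -92.16 uv mm [  0.4 -43.2] q [ 31.   23.5 -25.4   0.  -41.1 -33.1] F [-0.3  0.2 -0.4] w 4.15
turn rad [-0.0002 -0.0001  0.0024] | then cm in turned frame [0.08 0.04 0.76] | cm in current frame [0.08 0.04 0.76]
```

Call:
drive_tool:
  rows:
    - {"tx": 0, "ty": 0, "tz": 0.2, "ax": 0, "ay": 0, "az": 0, "claw": 3.5}
    - {"tx": 0, "ty": 0, "tz": 0.2, "ax": 0, "ay": 0, "az": 0, "claw": 3.5}
    - {"tx": 0, "ty": 0, "tz": 0.1, "ax": 0, "ay": 0, "az": 0, "claw": 3.5}
    - {"tx": 0, "ty": 0, "tz": 0.1, "ax": 0, "ay": 0, "az": 0, "claw": 3.5}
    - {"tx": 0, "ty": 0, "tz": 0, "ax": 0, "ay": 0, "az": 0, "claw": 3.5}
    - {"tx": 0, "ty": 0, "tz": 0, "ax": 0, "ay": 0, "az": 0, "claw": 3.5}

```text
time_s: 20.05
tcp_pos: [0.5129, 0.1214, 0.0486]
ee_rot: [[-0.038, -0.999, 0.0], [-0.999, 0.038, 0.0], [-0.0, -0.0, -1.0]]
wrist_force: [0.0, 0.3, -1.3]
gripper_width: 0.468
gripper_force: 29.7
```

Call:
drive_tool:
  rows:
    - {"tx": 0, "ty": 0, "tz": 0.1, "ax": 0, "ay": 0, "az": 0, "claw": 3.5}
    - {"tx": 0, "ty": 0, "tz": 0, "ax": 0, "ay": 0, "az": 0, "claw": 3.5}
    - {"tx": 0, "ty": 0, "tz": 0, "ax": 0, "ay": 0, "az": 0, "claw": 3.5}

```text
time_s: 20.3
tcp_pos: [0.5129, 0.1214, 0.0475]
ee_rot: [[-0.038, -0.999, -0.0], [-0.999, 0.038, -0.0], [0.0, 0.0, -1.0]]
wrist_force: [-0.3, 0.3, -1.7]
gripper_width: 0.473
gripper_force: 29.7
```

Call:
drive_tool:
  rows:
    - {"tx": 0, "ty": 0, "tz": 0.05, "ax": 0, "ay": 0, "az": 0, "claw": 3.5}
    - {"tx": 0, "ty": 0, "tz": 0, "ax": 0, "ay": 0, "az": 0, "claw": 3.5}
    - {"tx": 0, "ty": 0, "tz": 0, "ax": 0, "ay": 0, "az": 0, "claw": 3.5}

```text
time_s: 20.55
tcp_pos: [0.5129, 0.1214, 0.047]
ee_rot: [[-0.038, -0.999, -0.0], [-0.999, 0.038, -0.0], [0.0, 0.0, -1.0]]
wrist_force: [0.0, -0.3, -0.9]
gripper_width: 0.475
gripper_force: 29.7
```

Call:
drive_tool:
  rows:
    - {"tx": 0, "ty": 0, "tz": 0.05, "ax": 0, "ay": 0, "az": 0, "claw": 3.5}
    - {"tx": 0, "ty": 0, "tz": 0, "ax": 0, "ay": 0, "az": 0, "claw": 3.5}
    - {"tx": 0, "ty": 0, "tz": 0, "ax": 0, "ay": 0, "az": 0, "claw": 3.5}

```text
time_s: 20.8
tcp_pos: [0.513, 0.1215, 0.0468]
ee_rot: [[-0.038, -0.999, 0.0], [-0.999, 0.038, 0.0], [-0.0, -0.0, -1.0]]
wrist_force: [-1.0, 0.3, 1.7]
gripper_width: 0.473
gripper_force: 29.7
```

The wrist force changed from about -1.4 to +1.7 N, so the jar is on the floor. Now I'll release, lift clear and move aside to check.

Call:
drive_tool:
  rows:
    - {"tx": 0, "ty": 0, "tz": 0, "ax": 0, "ay": 0, "az": 0, "claw": 4.6}
    - {"tx": 0, "ty": 0, "tz": 0, "ax": 0, "ay": 0, "az": 0, "claw": 5.5}
    - {"tx": 0, "ty": 0, "tz": 0, "ax": 0, "ay": 0, "az": 0, "claw": 6.5}
    - {"tx": 0, "ty": 0, "tz": 0, "ax": 0, "ay": 0, "az": 0, "claw": 7}
    - {"tx": 0, "ty": 0, "tz": 0, "ax": 0, "ay": 0, "az": 0, "claw": 7}
    - {"tx": 0, "ty": 0, "tz": 0, "ax": 0, "ay": 0, "az": 0, "claw": 7}
    - {"tx": 0, "ty": 0, "tz": -1, "ax": 0, "ay": 0, "az": 0, "claw": 7}
    - {"tx": 0, "ty": 0, "tz": -2, "ax": 0, "ay": 0, "az": 0, "claw": 7}
    - {"tx": 0, "ty": 0, "tz": -2, "ax": 0, "ay": 0, "az": 0, "claw": 7}
    - {"tx": 0, "ty": 0, "tz": -2.5, "ax": 0, "ay": 0, "az": 0, "claw": 7}

```text
time_s: 21.63
tcp_pos: [0.5122, 0.1211, 0.1222]
ee_rot: [[-0.038, -0.999, -0.002], [-0.999, 0.038, -0.001], [0.001, 0.002, -1.0]]
wrist_force: [0.1, 1.1, 0.6]
gripper_width: 0.806
gripper_force: 0.0
```

Call:
drive_tool:
  rows:
    - {"tx": 0, "ty": 0, "tz": -2.5, "ax": 0, "ay": 0, "az": 0, "claw": 7}
    - {"tx": 0, "ty": 0, "tz": -2.5, "ax": 0, "ay": 0, "az": 0, "claw": 7}
    - {"tx": 2.5, "ty": 0, "tz": 0, "ax": 0, "ay": 0, "az": 0, "claw": 7}
    - {"tx": 2.5, "ty": 0, "tz": 0, "ax": 0, "ay": 0, "az": 0, "claw": 7}
    - {"tx": 2.5, "ty": 0, "tz": 0, "ax": 0, "ay": 0, "az": 0, "claw": 7}
    - {"tx": 2.5, "ty": 0, "tz": 0, "ax": 0, "ay": 0, "az": 0, "claw": 7}
    - {"tx": 2.5, "ty": 0, "tz": 0, "ax": 0, "ay": 0, "az": 0, "claw": 7}
    - {"tx": 2.5, "ty": 0, "tz": 0, "ax": 0, "ay": 0, "az": 0, "claw": 7}
    - {"tx": 2.5, "ty": 0, "tz": 0, "ax": 0, "ay": 0, "az": 0, "claw": 7}
    - {"tx": 0, "ty": 0, "tz": 0, "ax": 0, "ay": 0, "az": 0, "claw": 7}

```text
time_s: 22.47
tcp_pos: [0.5056, -0.0564, 0.1723]
ee_rot: [[-0.042, -0.999, 0.0], [-0.999, 0.042, -0.0], [0.0, -0.0, -1.0]]
wrist_force: [0.2, 0.6, 0.8]
gripper_width: 0.804
gripper_force: 0.0
```

```bash
python3 -c "
from h import *
go(rk(0,-.044,.047),-92.3)
p,X=cloud('scene');cv2.imwrite('pics/s6.png',cv2.resize(p[130:360,190:440,::-1],(650,598)))
tops(X,.09,.125,.0,.32,.46,.57,40)
p,X=cloud('top');print('top');tops(X,.09,.125,.0,.32,.46,.57);tops(X,.088,.105,-.3,-.1);tops(X,.066,.08,-.3,-.1)"
```

```text
t 22.47 tcp [ 0.5056 -0.0564  0.1723] yaw -92.39 uv mm [ 1.000e-01 -2.213e+02] q [ 12.   13.3 -20.    0.  -56.7 -14.4] F [0.2 0.6 0.8] w 7.0
turn rad [-0.0001 -0.0004 -0.0015] | then cm in turned frame [-17.73   0.    12.53] | cm in current frame [-17.74   0.03  12.52]
[316.2 225. ] 905 mean [0.509  0.1028 0.1074] z [0.0938 0.11   0.1125] circ 0.5131 0.0977 r 0.0462
[276.1 275. ] 1348 mean [0.5145 0.2252 0.1068] z [0.0938 0.1101 0.1125] circ 0.5176 0.2148 r 0.0592
top
[204.7 221. ] 329 mean [0.5243 0.2426 0.1092] z [0.1049 0.1096 0.1128] circ 0.5228 0.2335 r 0.04
[365.9 125.4] 16 mean [ 0.7344 -0.1175  0.0952] z [0.0897 0.0948 0.1029] circ 0.7348 -0.1191 r 0.0124
[413.7 234.7] 535 mean [ 0.486  -0.2177  0.094 ] z [0.0906 0.094  0.0974] circ 0.4858 -0.2182 r 0.0295
[390. 183.] 428 mean [ 0.6057 -0.1723  0.069 ] z [0.0663 0.0687 0.0728] circ 0.6053 -0.1721 r 0.0286
[400.2 236.2] 13 mean [ 0.4833 -0.192   0.0686] z [0.0668 0.0689 0.0702] circ 0.4838 -0.1928 r 0.0115
```

View pics/s6.png

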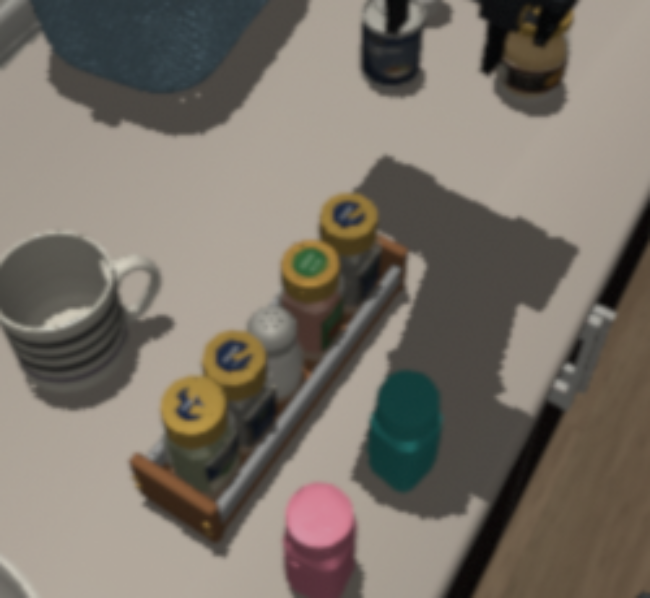

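All five stand upright in the rack, with the red jar at (310,270) between the salt at (275,340) and jar_c at (348,225). The other things haven't moved, so I'm handing the job in.

```bash
python3 -c "
from station import *
print(finish_job())"
```

```text
the job is handed in; nothing more can be done
None
```

The red jar now stands on the rack floor just to the right of the salt shaker, before jar_c. The last pictures showed all five upright, the honey and tin at their starting positions and the glass and mug apparently unmoved. I handed the job in at about 22.6 s; no verdict was returned.

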